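Load the limit-sensor feeder and pull the tester's start knob

ROBOT

A 7-joint arm with a two-finger parallel gripper is mounted at the origin on the work surface. World frame = base frame: x ahead of the robot, y to its left, z up, the work surface at z = 0. Lengths are in m, angles in rad, forces in N, time in s.
With the tool pointing down it reaches from about 0.425 to 0.925 m from the base axis. Payload 6.8 kg.
Tool frame: the origin (TCP) lies between the finger pads; the fingertips stand r.tcp_to_tips ahead of it and the grasp point (between the pads) lies 3 mm ahead of it (r.tcp_to_tips is the distance from the TCP to the fingertips, in m); z points along the fingers, y is the line along which they close (so a half turn about z gives the same grasp; the last joint's range is limited). The gripper opens to 85 mm and grips with 20 to 120 N. Pads are 22 mm wide; open, the fingers measure 114 mm over their backs; the gripper's body (76 mm by 85 mm) begins 54 mm behind the grasp point. The pads swing forward as they close: fully open they stand 13 mm farther back than shut.
Start: joints at [1.241, 0.477, 0.022, 1.555, -0.011, 1.109, -0.083], TCP at [0.148, -0.658, 0.253] pointing down, gripper open.
Joint ranges: [-2.96, 2.96], [-0.34, 2.1], [-1.41, 1.46], [0.24, 2.44], [-1.37, 4.51], [0.17, 1.92], [-2.96, 2.96]. Speed limits (rad/s): [2.39, 2.39, 3.14, 3.14, 3.14, 3.14, 3.14].

INTERFACE

Orientations are given as a rotation vector (axis times angle).
In Python, from bench import r gives the robot as it stands. The module is installed in compiled form; this text tells all that it offers.
- The arm moves only by the tool step_arm, never from a script. Its argument "moves" is a list of rows, each an object of numbers: "rx", "ry", "rz": the turn, a rotation vector about the tool's x, y, z in degrees; "dx", "dy", "dz": the shift along the tool's x, y, z in mm; "gripper": the opening, from -1 (shut) to 1 (fully open). In form: [{"rx": .., "ry": .., "rz": .., "dx": .., "dy": .., "dz": .., "gripper": ..}, ...]. A call has 1 to 20 rows; each row shifts and turns the commanded pose from where the row before left it, along the tool's axes as they then stand; what a row does not reach is not made up. A row lasts 1/8 s, in which the tool goes at most 62.5 mm and 10.7 degrees, less where a joint would pass 70% of its speed; a pose out of reach is approached as far as the arm can. A call is refused whole if a number of a shift passes 62.5 or a number of a turn 10.7, either way. A call with a gripper value outside its range is refused whole. The fingers move at their own pace and stop on an object; "grip_force" is the grip in N (left out, the last holds). Time passes only in rows, so rows that do not move let the fingers close. It gives the time, the measured TCP pose, the force, the opening and the grip force at its end, in the units of the state.
- r.get_obs(): the state, without advancing time (a new reading comes with each control period).
- r.grab_frame(name): name is "side" or "top"; returns the picture (400x640x3 uint8, blue, green, red); there is no depth.
- r.camera_info(name): a dict with "mtx" (3x3 intrinsics, pixels), "rvec" (rotation vector, rad) and "tvec" (3), from world to camera coordinates, as OpenCV has them. Camera axes: x right, y down, z forward; pixel columns grow to the right and rows downward; lengths in m; the calibration is good to about 2 mm. A picture is of the moment at which its call begins. camera_info takes no time and is no camera call.
- r.hand_in(): hands the job in; it is judged then, once.
The state is a dict: "clock": time; "joints": joint angles; "qvel": joint speeds; "tau": joint torques, N m; "tcp_pos": TCP position; "orientation": TCP orientation; "contact_force": force on the tool from outside, world axes, zero at the start; "moment": the same for the moment, N m; "grip_width": finger opening in m; "gripper_force": force on a finger pad.
Only numpy, scipy, OpenCV 4.12 (cv2) and the standard library are available. Lean on these libraries where they do the work, as an engineer would, in place of code of your own. Each camera call takes 0.05 s, during which the arm holds its last target. There are 200 camera calls.

TASK

Put the loose sensor into the open upper end of the tilted feed channel, its barrel pointing downhill like the sensor already in there, and slide it down until its barrel rests against that sensor. Then pull the tester's spring knob fully out to switch the test on, hold it out for about half a second, and ease it back in until it rests; do not let it snap back. Leave the tape roll, the printed test piece and the brush alone.

Things in the scene. Friction and masses are not known exactly. Their poses are not given: they have to be found in the camera images.
- sensor_mid (a point): Loose sensor: black base 44 long (x) x 30 wide x 14 mm high; on its middle a grey post 20 (x) x 14 mm (y) up to 44 mm height; a brass barrel, 10 mm thick, sticks 12 mm out of the +x end. About 80 g. Starts on the table, post up, facing any way. Point: middle, 22 mm above the underside; x to the barrel, z up. Pinch the post across its 14 mm, fingertips above the base.
- sensor_nose (a point): Tip of the loose sensor's brass barrel: 34 mm along +x from the middle of the sensor, 7 mm above its underside. Same axes as sensor_mid.
- loaded_sensor_mid (a point): The identical sensor that already lies at the bottom of the feed channel, barrel downhill against the end stop (loose; keep it there). Point and axes as for sensor_mid.
- loaded_sensor_nose (a point): Tip of the barrel of the sensor already in the channel, 34 mm along its +x from its middle.
- chute: Fixed aluminium feed channel, tilted 20 degrees, 205 mm long. Origin: on its floor, mid-width, at the end stop's inner face at the low end; x downhill, y across, z square to the floor, up; so it lies at negative x. Friction holds a sensor on the slope: push it down (under 2 N). Home, the loaded sensor's middle is at x about -34 mm, the new one's at about -90 mm. Stand 70 mm wide.
- mouth (a point): On the floor of the channel's loading mouth, at chute x = -167 mm, y = 0; axes as chute. The mouth reaches from x = -130 to -205 mm: open on top and at its upper end, 44 mm wide inside, side walls 12 mm high.
- lips (a point): Start of the lipped part, chute x = -108 mm, 21 mm above the floor (top of the lips); axes as chute. From here to the stop the channel is 34 mm wide, with inward lips 18 to 21 mm above the floor: the base slides under them, the post sticks out of the 24 mm wide slot. From the mouth (x = -130 mm) the walls taper in to here.
- start_knob (a joint): Travel of the tester's pull knob, m: 0 at rest (in), 0.020 fully out at its stop; on from 0.015. A spring pulls it in with 3 N at rest and 8 N fully out; let go, it snaps back.
- knob_back (a point): Pull knob on the front of the tester, a fixed grey box 100 deep x 130 wide x 100 mm high. Black mushroom head 44 mm across, 14 mm thick, on a level 10 mm stem 70 mm above the table. Point: on the axis, at the head's flat back face; moves with it; at rest 44 mm from the box front, so fingertips can reach down behind the head. -x points out of the box, the way to pull; z up.
- tape_roll: Bystander: blue tape roll lying flat, 80 mm across, 24 mm high. Origin in the middle of its underside.
- print_test: Bystander: stepped terracotta-coloured test print, 50 x 30 mm, 48 mm high. Origin in the middle of its underside.
- brush: Bystander: brush lying on the table, 170 mm long. Origin under its middle.
There are look-alikes about, which are no part of the job. Leave any red look-alike of the part that bears start_knob alone.

How it is judged:
By the outcome, as a careful person would: the job done as asked, in the order asked, and still so for the second after the job is handed in, with the robot touching nothing.
It also fails if it takes over 58 s, if anything falls off the work surface, if the arm or the gripper's body presses on something with over 40 N, if the wrist force passes 120 N, or if a joint passes its speed limit or range.

## Working session

There is one attempt and no reset: what is moved stays moved. The work goes in short steps, Python scripts to look and compute and a tool call to move; the robot and the scene stay as the last step left them, time stands still between calls to the robot, and variables do not carry over. Pictures are saved under pics/ and viewed, at most 10 in all, crops included, and the job is handed in when it is done.

Besides the shell and the picture viewer there is one more tool, called in YAML: its name, and indented under it one key for each argument. step_arm: Moves the arm, as the interface text tells. Its arguments: {"type":"object","properties":{"moves":{"type":"array","items":{"type":"object","properties":{"rx":{"type":"number"},"ry":{"type":"number"},"rz":{"type":"number"},"dx":{"type":"number"},"dy":{"type":"number"},"dz":{"type":"number"},"gripper":{"type":"number"}}}},"grip_force":{"type":"number"}},"required":["moves"]}

```bash
mkdir -p pics; python3 - <<'E'
from bench import r
import cv2
o=r.get_obs();print(o['clock'],o['tcp_pos'],o['orientation'],o['grip_width'],r.tcp_to_tips)
for n in('side','top'):
    cv2.imwrite(f'pics/{n}0.png',r.grab_frame(n));c=r.camera_info(n);print(n,c)
E
```

```text
0.0 [ 0.14833946 -0.6579178   0.25230374] [-3.12048592e+00 -3.47470687e-01  5.43874968e-04] 0.0854683704618003 0.022
side {'mtx': array([[387.13572663,   0.        , 316.70021176],
       [  0.        , 387.13572663, 201.46610451],
       [  0.        ,   0.        ,   1.        ]]), 'rvec': array([ 2.27523337, -0.63734784,  0.25957857]), 'tvec': array([-0.4772705 ,  0.23833435,  0.842726  ])}
top {'mtx': array([[400.67865456,   0.        , 313.85985434],
       [  0.        , 400.67865456, 207.69341731],
       [  0.        ,   0.        ,   1.        ]]), 'rvec': array([ 2.10211954, -2.16615135,  0.1498225 ]), 'tvec': array([0.00157392, 0.57772094, 0.8487505 ])}
```

View pics/side0.png

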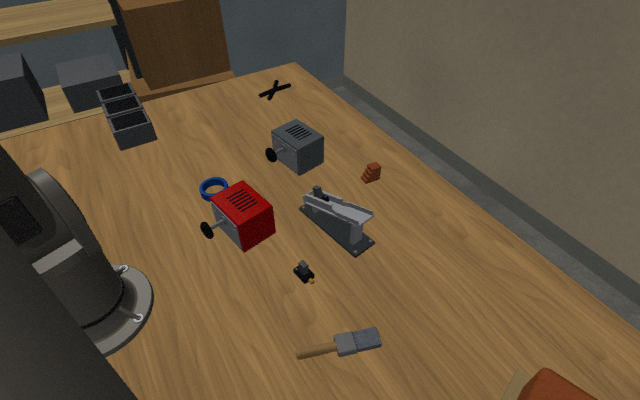

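View pics/top0.png

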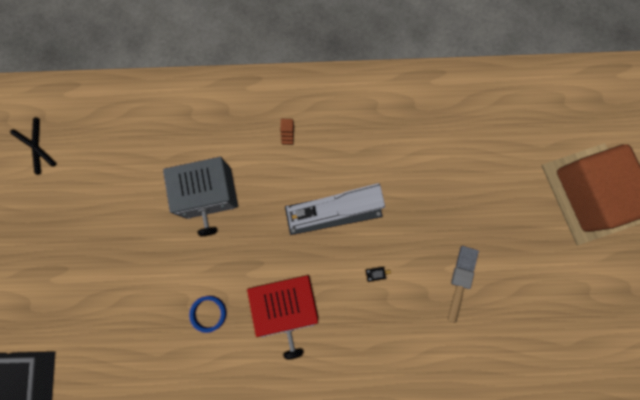

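Side view: loose sensor near (304,271), chute (337,215), grey tester (297,147) with its knob (271,155), red look-alike (242,215). Top view: sensor (376,274), chute (335,209), knob (207,231). Next I'll enlarge crops of these.

```bash
cat > h.py <<'E'
import numpy as np,cv2
from bench import r
from scipy.spatial.transform import Rotation as R
def cam(n):
    c=r.camera_info(n);return c['mtx'],cv2.Rodrigues(c['rvec'])[0],c['tvec']
def ray(n,uv):
    K,Rm,t=cam(n);d=Rm.T@np.linalg.inv(K)@np.r_[uv,1.];return -Rm.T@t,d/np.linalg.norm(d)
def onz(n,uv,z):
    c,d=ray(n,uv);return c+d*(z-c[2])/d[2]
def tri(a,b):
    A=np.zeros((3,3));B=np.zeros(3)
    for n,uv in(('side',a),('top',b)):
        c,d=ray(n,uv);P=np.eye(3)-np.outer(d,d);A+=P;B+=P@c
    return np.linalg.solve(A,B)
def proj(n,p):
    K,Rm,t=cam(n);return cv2.projectPoints(np.atleast_2d(p).astype(float),cv2.Rodrigues(Rm)[0],t,K,None)[0][:,0]
E
python3 - <<'E'
import cv2,numpy as np
s=cv2.imread('pics/side0.png');t=cv2.imread('pics/top0.png')
f=lambda im,x,y,w,h,k:cv2.resize(im[y:y+h,x:x+w],None,fx=k,fy=k,interpolation=cv2.INTER_CUBIC)
# side: sensor+chute  (x 285..385,y 175..290) ; top: chute + sensor (x 280..395,y 175..290)
cv2.imwrite('pics/c1.png',np.hstack([f(s,285,178,80,110,5),f(s,255,115,80,110,5)]))
cv2.imwrite('pics/c2.png',np.vstack([f(t,275,175,120,110,5)]))
cv2.imwrite('pics/c3.png',np.hstack([f(t,160,150,80,90,5),f(s,300,175,80,90,5)]))
E
```

```text
(no output)
```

View pics/c1.png

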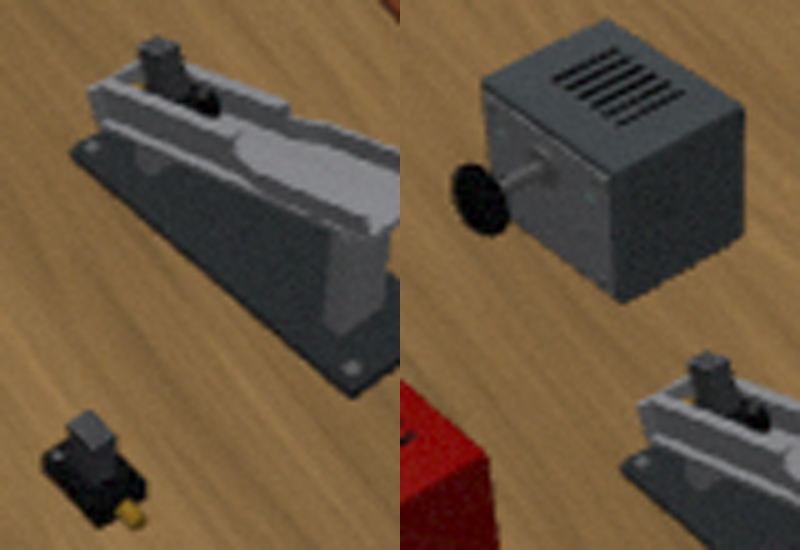

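View pics/c2.png

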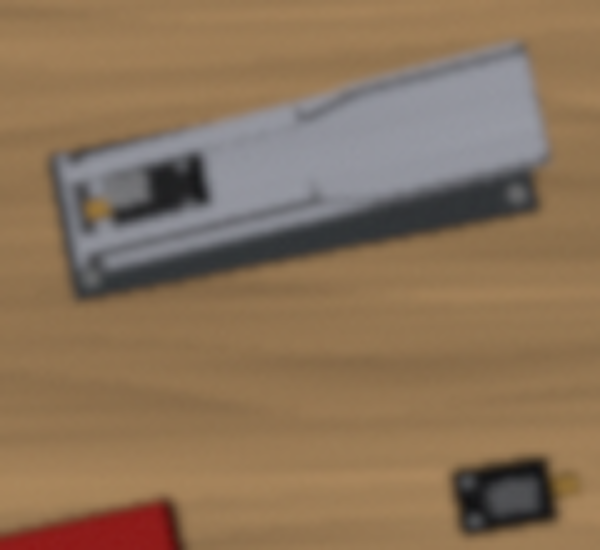

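View pics/c3.png

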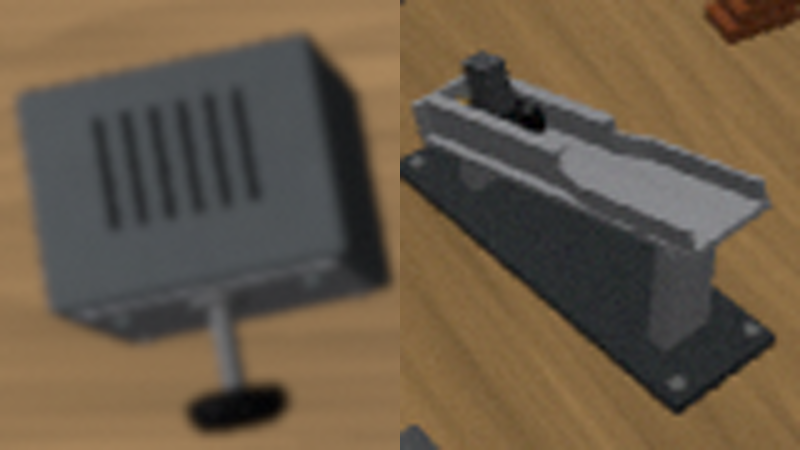

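c1, c2 and c3 show the sensor base corners, post and barrel, the chute mouth and lips, and the tester corners and knob clearly. I'll fit poses from those pixels.

```bash
cat > fit.py <<'E'
from h import *
from scipy.optimize import least_squares
C1=lambda u,v:((u+.5)/5-.5+285,(v+.5)/5-.5+178)
C1R=lambda u,v:((u-400+.5)/5-.5+255,(v+.5)/5-.5+115)
C2=lambda u,v:((u+.5)/5-.5+275,(v+.5)/5-.5+175)
C3L=lambda u,v:((u+.5)/5-.5+160,(v+.5)/5-.5+150)
C3R=lambda u,v:((u-400+.5)/5-.5+300,(v+.5)/5-.5+175)
def fit(obs,yaw0s,p0,tilt=0,fixz=True):
    best=None
    for y0 in yaw0s:
        def res(q):
            M=(R.from_euler('z',q[3])*R.from_euler('y',tilt)).as_matrix()
            return np.concatenate([proj(n,M@(np.array(m)/1000)+q[:3])[0]-px for n,m,px in obs]+[[0 if not fixz else 1e4*(q[2]-p0[2])]])
        s=least_squares(res,np.r_[p0,y0],loss='soft_l1')
        if best is None or s.cost<best.cost:best=s;rr=res(s.x)
    print(best.x.round(4),'yawdeg',np.degrees(best.x[3]).round(1),'\n',rr[:-1].reshape(-1,2).round(1).tolist());return best.x
ys=np.arange(-3,3.2,.5)
S=[('top',(-22,s*15,14),None) for s in(1,1)]
S=[('top',(-22,15,14),C2(455,470)),('top',(22,15,14),C2(545,460)),('top',(22,-15,14),C2(555,518)),('top',(-22,-15,14),C2(462,532)),
 ('top',(0,0,44),C2(513,496)),('top',(34,0,7),C2(578,484)),('side',(0,0,44),C1(91,430)),('side',(34,0,7),C1(138,518))]
print('sensor');fit(S,ys,onz('top',C2(513,496),0))
H=[('top',(-34,0,44),C2(127,187)),('side',(-34,0,44),C3R(484,62)),('top',(-108,0,21),C2(308,153)),('side',(-108,0,21),C3R(588,135)),
 ('top',(-205,0,8),C2(536,103)),('side',(-205,0,0),C3R(736,226))]
print('chute');fit(H,ys,tri(C3R(588,135),C2(308,153)),np.radians(20),False)
B=[('top',p,C3L(*u)) for p,u in zip([(100,65,100),(100,-65,100),(0,-65,100),(0,65,100)],[(20,95),(305,38),(348,250),(52,310)])]
B+=[('side',p,C1R(*u)) for p,u in zip([(0,65,100),(0,-65,100),(100,-65,100),(100,65,100)],[(482,83),(610,178),(742,108),(607,20)])]
print('box');b=fit(B,ys,np.r_[onz('top',C3L(200,280),.1)[:2],0])
k=tri(C1R(480,200),C3L(238,408));print('head centre',k, 'in box',R.from_euler('z',-b[3]).apply(k-b[:3]))
print('head side on z=.07',onz('side',C1R(480,200),.07),onz('top',C3L(238,408),.07))
for n,a,z in(('tape',(208,314),.012),('print',(287,132),.03),('redknob',(293,353),.07)):print(n,onz('top',a,z))
E
python3 fit.py
```

```text
sensorTraceback (most recent call last):
  File "fit.py", line 21, in <module>
    print('sensor');fit(S,ys,onz('top',C2(513,496),0))
                    ~~~^^^^^^^^^^^^^^^^^^^^^^^^^^^^^^^
  File "fit.py", line 14, in fit
    s=least_squares(res,np.r_[p0,y0],loss='soft_l1')
    return func(*args, **kwargs)
    result = trf(vector_fun.fun, vector_fun.jac, x0, f0, J0, lb, ub, ftol, xtol,
                 gtol, max_nfev, x_scale, loss_function, tr_solver,
                 tr_options.copy(), verbose, callback=callback_wrapped)
    return trf_no_bounds(
        fun, jac, x0, f0, J0, ftol, xtol, gtol, max_nfev, x_scale,
        loss_function, tr_solver, tr_options, verbose, callback=callback)
    f_new = fun(x_new)
    self._update_fun()
    ~~~~~~~~~~~~~~~~^^
    self.f = self.fun_wrapped(xp_copy(self.x))
             ~~~~~~~~~~~~~~~~^^^^^^^^^^^^^^^^^
    return np.atleast_1d(self.fun(x))
                         ~~~~~~~~^^^
    return self.f(x, *self.args, **self.kwargs)
           ~~~~~~^^^^^^^^^^^^^^^^^^^^^^^^^^^^^^
  File "fit.py", line 13, in res
    return np.concatenate([proj(n,M@(np.array(m)/1000)+q[:3])[0]-px for n,m,px in obs]+[[0 if not fixz else 1e4*(q[2]-p0[2])]])
                           ~~~~^^^^^^^^^^^^^^^^^^^^^^^^^^^^^^
  File "h.py", line 16, in proj
    K,Rm,t=cam(n);return cv2.projectPoints(np.atleast_2d(p).astype(float),cv2.Rodrigues(Rm)[0],t,K,None)[0][:,0]
           ~~~^^^
  File "h.py", line 5, in cam
    c=r.camera_info(n);return c['mtx'],cv2.Rodrigues(c['rvec'])[0],c['tvec']
ValueError: time passes only in moves, steps and waits
```

```bash
sed -i 's/^def cam(n)/import functools\n@functools.cache\ndef cam(n)/' h.py; python3 fit.py
```

```text
sensor
[ 0.4289 -0.1495 -0.      4.8349] yawdeg 277.0 
 [[-0.9, -0.4], [0.4, -1.4], [0.8, 0.4], [0.0, 0.6], [0.2, -0.3], [-0.2, -0.4], [-0.7, -0.7], [-0.7, 1.0]]
chute
[ 0.5604  0.0292  0.0345 -4.549 ] yawdeg -260.6 
 [[0.4, -0.3], [-0.6, -0.2], [0.1, -0.8], [-1.0, 0.1], [0.3, -1.2], [-1.4, 0.5]]
box
[ 0.5785  0.2228 -0.      0.1745] yawdeg 10.0 
 [[-1.0, -1.0], [1.8, -1.8], [1.1, 0.8], [-0.6, 1.3], [-1.5, -0.8], [0.4, -0.1], [0.5, 0.2], [-0.4, -0.4]]
head centre [0.5306127  0.21424825 0.07163134] in box [-0.0486672  -0.00014573  0.07163565]
head side on z=.07 [0.53271431 0.21565564 0.07      ] [0.5294919  0.21526427 0.07      ]
tape [0.35015702 0.22753789 0.012     ]
print [0.76080253 0.04206175 0.03      ]
redknob [0.27328895 0.0353833  0.07      ]
```

step_arm:
  moves:
    - {"rz":10.6}
    - {"rz":10.6}
    - {"rz":10.6}
    - {"rz":10.6}
    - {"rz":10.6}
    - {"rz":10.6}
    - {"rz":10.6}
    - {"rz":10.6}
    - {"rz":10.6}
  grip_force: 30

```text
invalid input at $.moves[0]: expected keys rx, ry, rz, dx, dy, dz, gripper
```

step_arm:
  moves:
    - {"dx":-33.5,"dy":-24.4,"dz":7}
    - {"dx":-33.5,"dy":-24.4,"dz":7}
    - {"dx":-33.5,"dy":-24.4,"dz":7}
    - {"dx":-33.5,"dy":-24.4,"dz":7}
    - {"dx":-33.5,"dy":-24.4,"dz":7}
    - {"dx":-33.5,"dy":-24.4,"dz":7}
    - {"dx":-33.5,"dy":-24.4,"dz":7}
    - {"dx":-33.5,"dy":-24.4,"dz":7}
    - {"dx":-33.5,"dy":-24.4,"dz":7}
    - {"dx":-33.5,"dy":-24.4,"dz":7}
    - {"dx":-33.5,"dy":-24.4,"dz":7}
    - {"dx":-33.5,"dy":-24.4,"dz":7}
    - {"dx":-33.5,"dy":-24.4,"dz":7}
    - {"dx":-33.5,"dy":-24.4,"dz":7}
    - {}

```text
invalid input at $.moves[0]: expected keys rx, ry, rz, dx, dy, dz, gripper
```

step_arm:
  moves:
    - {"rx":0,"ry":0,"rz":10.6,"dx":0,"dy":0,"dz":0,"gripper":1}
    - {"rx":0,"ry":0,"rz":10.6,"dx":0,"dy":0,"dz":0,"gripper":1}
    - {"rx":0,"ry":0,"rz":10.6,"dx":0,"dy":0,"dz":0,"gripper":1}
    - {"rx":0,"ry":0,"rz":10.6,"dx":0,"dy":0,"dz":0,"gripper":1}
    - {"rx":0,"ry":0,"rz":10.6,"dx":0,"dy":0,"dz":0,"gripper":1}
    - {"rx":0,"ry":0,"rz":10.6,"dx":0,"dy":0,"dz":0,"gripper":1}
    - {"rx":0,"ry":0,"rz":10.6,"dx":0,"dy":0,"dz":0,"gripper":1}
    - {"rx":0,"ry":0,"rz":10.6,"dx":0,"dy":0,"dz":0,"gripper":1}
    - {"rx":0,"ry":0,"rz":10.6,"dx":0,"dy":0,"dz":0,"gripper":1}
  grip_force: 30

```text
clock: 1.23
tcp_pos: [0.1485, -0.6581, 0.2527]
orientation: [-2.352, 2.082, 0.001]
contact_force: [-0.4, -0.4, 0.0]
grip_width: 0.0854
gripper_force: 0.0
```

step_arm:
  moves:
    - {"rx":0,"ry":0,"rz":0,"dx":-33.5,"dy":-24.4,"dz":7,"gripper":1}
    - {"rx":0,"ry":0,"rz":0,"dx":-33.5,"dy":-24.4,"dz":7,"gripper":1}
    - {"rx":0,"ry":0,"rz":0,"dx":-33.5,"dy":-24.4,"dz":7,"gripper":1}
    - {"rx":0,"ry":0,"rz":0,"dx":-33.5,"dy":-24.4,"dz":7,"gripper":1}
    - {"rx":0,"ry":0,"rz":0,"dx":-33.5,"dy":-24.4,"dz":7,"gripper":1}
    - {"rx":0,"ry":0,"rz":0,"dx":-33.5,"dy":-24.4,"dz":7,"gripper":1}
    - {"rx":0,"ry":0,"rz":0,"dx":-33.5,"dy":-24.4,"dz":7,"gripper":1}
    - {"rx":0,"ry":0,"rz":0,"dx":-33.5,"dy":-24.4,"dz":7,"gripper":1}
    - {"rx":0,"ry":0,"rz":0,"dx":-33.5,"dy":-24.4,"dz":7,"gripper":1}
    - {"rx":0,"ry":0,"rz":0,"dx":-33.5,"dy":-24.4,"dz":7,"gripper":1}
    - {"rx":0,"ry":0,"rz":0,"dx":-33.5,"dy":-24.4,"dz":7,"gripper":1}
    - {"rx":0,"ry":0,"rz":0,"dx":-33.5,"dy":-24.4,"dz":7,"gripper":1}
    - {"rx":0,"ry":0,"rz":0,"dx":-33.5,"dy":-24.4,"dz":7,"gripper":1}
    - {"rx":0,"ry":0,"rz":0,"dx":-33.5,"dy":-24.4,"dz":7,"gripper":1}
    - {"rx":0,"ry":0,"rz":0,"dx":0,"dy":0,"dz":0,"gripper":1}

```text
clock: 3.1
tcp_pos: [0.4287, -0.1468, 0.1547]
orientation: [-2.364, 2.068, 0.002]
contact_force: [-0.6, -1.1, -0.2]
grip_width: 0.0854
gripper_force: 0.0
```

```bash
cat >> h.py <<'E'
cp,cyaw=np.array([.5604,.0292,.0345]),np.radians(99.4)
CH=R.from_euler('z',cyaw)*R.from_euler('y',np.radians(20))
def chpt(p): return cp+CH.apply(np.array(p)/1000)
def go(p,xdir=None,zdir=None):
    """deltas in present tool frame: mm shift to p; rotvec deg to axes"""
    o=r.get_obs();T=R.from_rotvec(o['orientation']);p0=np.array(o['tcp_pos'])
    print('t',o['clock'],'p',p0.round(4),'w',round(o['grip_width'],4),'F',np.round(o['contact_force'],1),'q',np.round(o['joints'],2))
    print('shift in present tool axes',(T.inv().apply(np.array(p)-p0)*1000).round(1))
    if xdir is not None:
        z=np.array(zdir)/np.linalg.norm(zdir);x=np.array(xdir)-np.dot(xdir,z)*z;x/=np.linalg.norm(x)
        G=R.from_matrix(np.c_[x,np.cross(z,x),z])
        print('rotvec tool deg',np.degrees((T.inv()*G).as_rotvec()).round(1),'shift in goal axes',(G.inv().apply(np.array(p)-p0)*1000).round(1))
E
python3 - <<'E'
from h import *
y=np.radians(-83);go([.429,-.1495,.041],[np.cos(y),np.sin(y),0],[0,0,-1])
s=r.grab_frame('side')[230:310,255:355];t=r.grab_frame('top')[230:310,325:425]
cv2.imwrite('pics/g1.png',np.vstack([cv2.resize(a,None,fx=3.7,fy=3.7,interpolation=2) for a in (s,t)]))
E
```

```text
t 3.1 p [ 0.4287 -0.1468  0.1547] w 0.0854 F [-0.6 -1.1 -0.2] q [ 0.08  0.25  0.13  2.17 -0.05  0.73 -2.77]
shift in present tool axes [  2.8   0.  113.7]
rotvec tool deg [0.  0.1 0.6] shift in goal axes [2.700e+00 1.000e-01 1.137e+02]
```

View pics/g1.png

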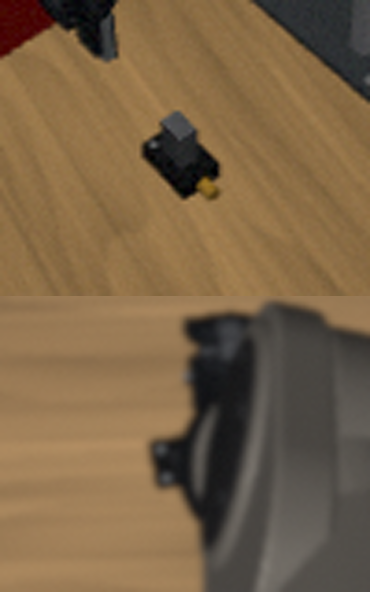

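The sensor stands clear below the open gripper, which is aligned with it. Lowering and pinching now.

step_arm:
  moves:
    - {"rx":0,"ry":0,"rz":0.5,"dx":2.8,"dy":0,"dz":30,"gripper":1}
    - {"rx":0,"ry":0,"rz":0,"dx":0,"dy":0,"dz":30,"gripper":1}
    - {"rx":0,"ry":0,"rz":0,"dx":0,"dy":0,"dz":30,"gripper":1}
    - {"rx":0,"ry":0,"rz":0,"dx":0,"dy":0,"dz":15,"gripper":1}
    - {"rx":0,"ry":0,"rz":0,"dx":0,"dy":0,"dz":9,"gripper":1}
    - {"rx":0,"ry":0,"rz":0,"dx":0,"dy":0,"dz":0,"gripper":-1}
    - {"rx":0,"ry":0,"rz":0,"dx":0,"dy":0,"dz":0,"gripper":-1}
    - {"rx":0,"ry":0,"rz":0,"dx":0,"dy":0,"dz":0,"gripper":-1}
    - {"rx":0,"ry":0,"rz":0,"dx":0,"dy":0,"dz":0,"gripper":-1}
    - {"rx":0,"ry":0,"rz":0,"dx":0,"dy":0,"dz":0,"gripper":-1}
    - {"rx":0,"ry":0,"rz":0,"dx":0,"dy":0,"dz":0,"gripper":-1}
    - {"rx":0,"ry":0,"rz":0,"dx":0,"dy":0,"dz":0,"gripper":-1}
  grip_force: 30

```text
clock: 4.7
tcp_pos: [0.4284, -0.1526, 0.0417]
orientation: [-2.349, 2.085, -0.001]
contact_force: [0.4, 0.9, 5.6]
grip_width: 0.0132
gripper_force: 37.0
```

step_arm:
  moves:
    - {"rx":0,"ry":0,"rz":0,"dx":0,"dy":0,"dz":-20,"gripper":-1}
    - {"rx":0,"ry":0,"rz":0,"dx":0,"dy":0,"dz":-40,"gripper":-1}
    - {"rx":0,"ry":0,"rz":-10.5,"dx":0,"dy":0,"dz":-40,"gripper":-1}
    - {"rx":0,"ry":0,"rz":-10.5,"dx":0,"dy":0,"dz":-40,"gripper":-1}
    - {"rx":0,"ry":0,"rz":-10.5,"dx":0,"dy":0,"dz":0,"gripper":-1}
    - {"rx":0,"ry":0,"rz":-10.5,"dx":0,"dy":0,"dz":0,"gripper":-1}
    - {"rx":0,"ry":0,"rz":-10.5,"dx":0,"dy":0,"dz":0,"gripper":-1}
    - {"rx":0,"ry":0,"rz":-10.5,"dx":0,"dy":0,"dz":0,"gripper":-1}
    - {"rx":0,"ry":0,"rz":-10.5,"dx":0,"dy":0,"dz":0,"gripper":-1}
    - {"rx":0,"ry":0,"rz":-10.5,"dx":0,"dy":0,"dz":0,"gripper":-1}
    - {"rx":0,"ry":0,"rz":-10.5,"dx":0,"dy":0,"dz":0,"gripper":-1}
    - {"rx":0,"ry":0,"rz":-10.5,"dx":0,"dy":0,"dz":0,"gripper":-1}
    - {"rx":0,"ry":0,"rz":-10.5,"dx":0,"dy":0,"dz":0,"gripper":-1}
    - {"rx":0,"ry":0,"rz":-10.5,"dx":0,"dy":0,"dz":0,"gripper":-1}
    - {"rx":0,"ry":0,"rz":-10.5,"dx":0,"dy":0,"dz":0,"gripper":-1}
    - {"rx":0,"ry":0,"rz":-10.5,"dx":0,"dy":0,"dz":0,"gripper":-1}
    - {"rx":0,"ry":0,"rz":-10.5,"dx":0,"dy":0,"dz":0,"gripper":-1}
    - {"rx":0,"ry":0,"rz":-10.5,"dx":0,"dy":0,"dz":0,"gripper":-1}
    - {"rx":0,"ry":0,"rz":-10.5,"dx":0,"dy":0,"dz":0,"gripper":-1}
    - {"rx":0,"ry":0,"rz":0,"dx":0,"dy":0,"dz":0,"gripper":-1}

```text
clock: 7.2
tcp_pos: [0.4276, -0.1526, 0.181]
orientation: [-2.118, -2.319, 0.0]
contact_force: [0.4, 0.7, -0.7]
grip_width: 0.0131
gripper_force: 36.1
```

```bash
python3 - <<'E'
from h import *
print('z down target',-CH.as_matrix()[:,2])
go(chpt([-150,0,41.5+40]),CH.as_matrix()[:,0],-CH.as_matrix()[:,2])
E
```

```text
z down target [ 0.05586077 -0.33742755 -0.93969262]
t 7.2 p [ 0.4276 -0.1526  0.181 ] w 0.0131 F [ 0.4  0.7 -0.7] q [ 0.52  0.23 -0.36  2.12  0.11  0.81  0.19]
shift in present tool axes [ 56.3 157.1  18.5]
rotvec tool deg [ -0.8 -20.   -4.2] shift in goal axes [ 48.3 160.7   2.2]
```

step_arm:
  moves:
    - {"rx":-0.4,"ry":-10,"rz":-2.1,"dx":0,"dy":0,"dz":0,"gripper":-1}
    - {"rx":-0.4,"ry":-10,"rz":-2.1,"dx":0,"dy":0,"dz":0,"gripper":-1}
    - {"rx":0,"ry":0,"rz":0,"dx":8,"dy":26.8,"dz":0.3,"gripper":-1}
    - {"rx":0,"ry":0,"rz":0,"dx":8,"dy":26.8,"dz":0.3,"gripper":-1}
    - {"rx":0,"ry":0,"rz":0,"dx":8,"dy":26.8,"dz":0.3,"gripper":-1}
    - {"rx":0,"ry":0,"rz":0,"dx":8,"dy":26.8,"dz":0.3,"gripper":-1}
    - {"rx":0,"ry":0,"rz":0,"dx":8,"dy":26.8,"dz":0.3,"gripper":-1}
    - {"rx":0,"ry":0,"rz":0,"dx":8,"dy":26.8,"dz":0.3,"gripper":-1}
    - {"rx":0,"ry":0,"rz":0,"dx":0,"dy":0,"dz":0,"gripper":-1}

```text
clock: 8.32
tcp_pos: [0.5806, -0.0805, 0.1628]
orientation: [1.847, 2.179, -0.322]
contact_force: [-0.4, -0.0, -1.5]
grip_width: 0.0134
gripper_force: 36.1
```

```bash
python3 - <<'E'
from h import *
go(chpt([-150,0,41.5]),CH.as_matrix()[:,0],-CH.as_matrix()[:,2])
s=r.grab_frame('side')[160:260,290:390];t=r.grab_frame('top')[150:250,275:425]
cv2.imwrite('pics/g2.png',np.vstack([cv2.resize(s,None,fx=4,fy=4,interpolation=2),cv2.resize(t,(400,200))])[:600])
E
```

```text
t 8.325 p [ 0.5806 -0.0805  0.1628] w 0.0134 F [-0.4 -0.  -1.5] q [ 0.11  0.44 -0.32  1.91  0.63  0.92 -0.44]
shift in present tool axes [-1.4 -2.1 40.9]
rotvec tool deg [ 0.2 -0.1 -0. ] shift in goal axes [-1.3 -2.  40.9]
```

View pics/g2.png

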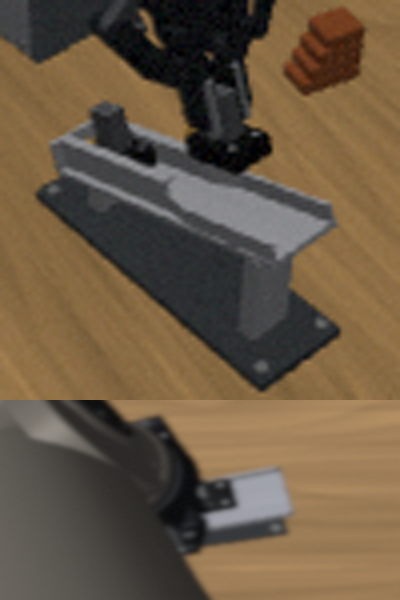

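The sensor hangs above the mouth, level with the slope; its base corners are at (270,145) and (240,168) in the crop. I'll check the in-hand offset by projection.

```bash
python3 - <<'E'
from h import *
o=r.get_obs();T=R.from_rotvec(o['orientation']);p0=np.array(o['tcp_pos'])
for d in(0,3,-3):
    P=[p0+T.apply((np.array([x-d,y,41.7-z]))/1000) for x,y,z in[(-22,15,14),(-22,-15,14),(-22,15,0),(-22,-15,0)]]
    print(d,(proj('side',P)-[290,160]).__mul__(4).round().tolist(),(proj('top',P)-[275,150]).__mul__(8/3).round().tolist())
E
```

```text
0 [[264.0, 134.0], [226.0, 158.0], [268.0, 155.0], [231.0, 179.0]] [[226.0, 102.0], [235.0, 141.0], [231.0, 104.0], [239.0, 142.0]]
3 [[267.0, 135.0], [230.0, 159.0], [272.0, 156.0], [234.0, 180.0]] [[230.0, 101.0], [238.0, 140.0], [234.0, 103.0], [243.0, 142.0]]
-3 [[260.0, 133.0], [223.0, 157.0], [265.0, 154.0], [227.0, 177.0]] [[222.0, 103.0], [231.0, 142.0], [227.0, 105.0], [235.0, 143.0]]
```

step_arm:
  moves:
    - {"rx":0,"ry":0,"rz":0,"dx":-1.3,"dy":-2,"dz":12,"gripper":-1}
    - {"rx":0,"ry":0,"rz":0,"dx":0,"dy":0,"dz":14,"gripper":-1}
    - {"rx":0,"ry":0,"rz":0,"dx":0,"dy":0,"dz":9,"gripper":-1}
    - {"rx":0,"ry":0,"rz":0,"dx":0,"dy":0,"dz":0,"gripper":-1}

```text
clock: 8.93
tcp_pos: [0.5787, -0.096, 0.1298]
orientation: [1.846, 2.181, -0.327]
contact_force: [0.8, 0.8, -1.3]
grip_width: 0.0132
gripper_force: 36.1
```

step_arm:
  moves:
    - {"rx":0,"ry":0,"rz":0,"dx":0,"dy":0,"dz":2,"gripper":-1}
    - {"rx":0,"ry":0,"rz":0,"dx":0,"dy":0,"dz":0,"gripper":-1}

```text
clock: 9.18
tcp_pos: [0.5798, -0.0959, 0.1292]
orientation: [1.844, 2.181, -0.324]
contact_force: [0.1, -0.1, 0.4]
grip_width: 0.0133
gripper_force: 36.1
```

step_arm:
  moves:
    - {"rx":0,"ry":0,"rz":0,"dx":0,"dy":0,"dz":2,"gripper":-1}
    - {"rx":0,"ry":0,"rz":0,"dx":0,"dy":0,"dz":0,"gripper":-1}

```text
clock: 9.43
tcp_pos: [0.5797, -0.0967, 0.1271]
orientation: [1.845, 2.181, -0.324]
contact_force: [-0.2, -0.7, -0.7]
grip_width: 0.0133
gripper_force: 36.1
```

step_arm:
  moves:
    - {"rx":0,"ry":0,"rz":0,"dx":0,"dy":0,"dz":1.5,"gripper":-1}
    - {"rx":0,"ry":0,"rz":0,"dx":0,"dy":0,"dz":0,"gripper":-1}

```text
clock: 9.68
tcp_pos: [0.5797, -0.0973, 0.1257]
orientation: [1.845, 2.181, -0.325]
contact_force: [0.4, 0.2, -1.3]
grip_width: 0.0132
gripper_force: 36.1
```

step_arm:
  moves:
    - {"rx":0,"ry":0,"rz":0,"dx":0,"dy":0,"dz":1.5,"gripper":-1}
    - {"rx":0,"ry":0,"rz":0,"dx":0,"dy":0,"dz":0,"gripper":-1}

```text
clock: 9.93
tcp_pos: [0.5799, -0.0974, 0.1253]
orientation: [1.844, 2.18, -0.324]
contact_force: [-4.4, 0.8, 7.7]
grip_width: 0.0135
gripper_force: 37.3
```

```bash
python3 - <<'E'
from h import *
go(chpt([-150,0,41.5]),CH.as_matrix()[:,0],-CH.as_matrix()[:,2])
s=r.grab_frame('side')[180:250,310:390];t=r.grab_frame('top')[170:240,320:400]
cv2.imwrite('pics/g3.png',np.hstack([cv2.resize(a,None,fx=5,fy=5,interpolation=2) for a in(s,t)]))
E
```

```text
t 9.925 p [ 0.5799 -0.0974  0.1253] w 0.0135 F [-4.4  0.8  7.7] q [ 0.11  0.49 -0.3   1.93  0.68  0.85 -0.47]
shift in present tool axes [1.4 1.4 0. ]
rotvec tool deg [0.1 0.  0.1] shift in goal axes [1.4 1.4 0. ]
```

View pics/g3.png

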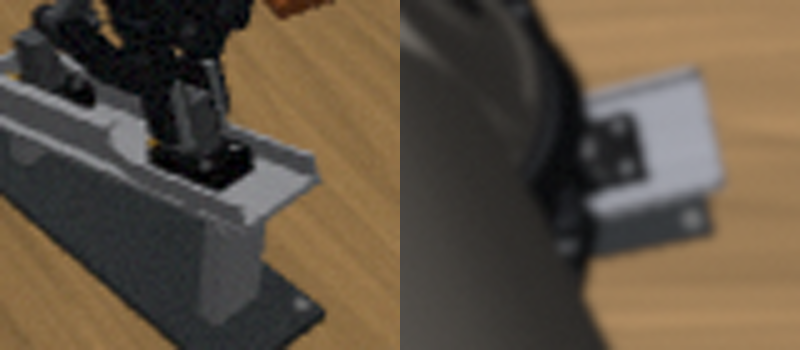

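Base is sitting on the mouth floor between the walls, rear edge at about (643,148) in the crop. Releasing and going behind the post.

step_arm:
  moves:
    - {"rx":0,"ry":0,"rz":0,"dx":0,"dy":0,"dz":-0.7,"gripper":-1}
    - {"rx":0,"ry":0,"rz":0,"dx":0,"dy":0,"dz":0,"gripper":0.3}
    - {"rx":0,"ry":0,"rz":0,"dx":0,"dy":0,"dz":0,"gripper":0.3}
    - {"rx":0,"ry":0,"rz":0,"dx":0,"dy":0,"dz":0,"gripper":0.3}
    - {"rx":0,"ry":0,"rz":0,"dx":0,"dy":0,"dz":0,"gripper":0.3}
    - {"rx":0,"ry":0,"rz":0,"dx":0,"dy":0,"dz":-20,"gripper":0.3}
    - {"rx":0,"ry":0,"rz":0,"dx":0,"dy":0,"dz":-25,"gripper":0.3}
    - {"rx":0,"ry":0,"rz":0,"dx":-22,"dy":0,"dz":0,"gripper":-1}
    - {"rx":0,"ry":0,"rz":0,"dx":-22,"dy":0,"dz":0,"gripper":-1}
    - {"rx":0,"ry":0,"rz":0,"dx":0,"dy":0,"dz":0,"gripper":-1}
    - {"rx":0,"ry":0,"rz":0,"dx":0,"dy":0,"dz":0,"gripper":-1}
    - {"rx":0,"ry":0,"rz":0,"dx":0,"dy":0,"dz":0,"gripper":-1}

```text
clock: 11.52
tcp_pos: [0.584, -0.1217, 0.1821]
orientation: [1.843, 2.183, -0.324]
contact_force: [0.8, -0.1, -0.8]
grip_width: 0.0001
gripper_force: 0.0
```

```bash
python3 - <<'E'
from h import *
go(chpt([-192,0,48]),CH.as_matrix()[:,0],-CH.as_matrix()[:,2])
s=r.grab_frame('side')[170:250,300:390];t=r.grab_frame('top')[170:250,310:400]
cv2.imwrite('pics/g4.png',np.hstack([cv2.resize(a,None,fx=4.4,fy=4.4,interpolation=2) for a in(s,t)]))
E
```

```text
t 11.525 p [ 0.584  -0.1217  0.1821] w 0.0001 F [ 0.8 -0.1 -0.8] q [ 0.17  0.42 -0.32  1.88  0.61  0.93 -0.34]
shift in present tool axes [ 2.   1.3 38.5]
rotvec tool deg [ 0.1 -0.   0.2] shift in goal axes [ 2.   1.4 38.5]
```

View pics/g4.png

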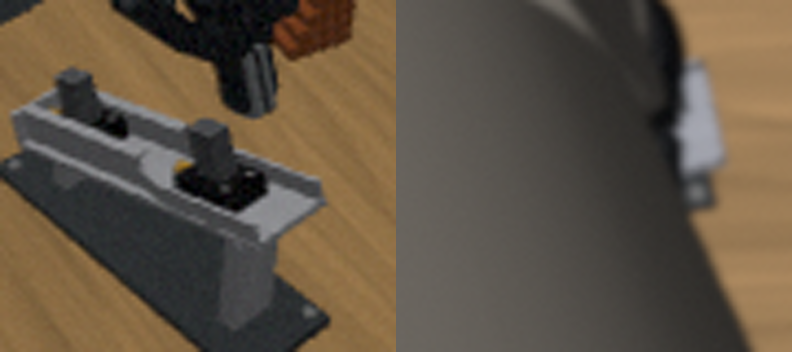

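The sensor sits flat in the mouth with its barrel downhill at crop (180,165), upright. Lowering the closed fingers behind the post and pushing.

step_arm:
  moves:
    - {"rx":0,"ry":0,"rz":0,"dx":1,"dy":1.4,"dz":15,"gripper":-1}
    - {"rx":0,"ry":0,"rz":0,"dx":0,"dy":0,"dz":14,"gripper":-1}
    - {"rx":0,"ry":0,"rz":0,"dx":0,"dy":0,"dz":9,"gripper":-1}
    - {"rx":0,"ry":0,"rz":0,"dx":8,"dy":0,"dz":0,"gripper":-1}
    - {"rx":0,"ry":0,"rz":0,"dx":6,"dy":0,"dz":0,"gripper":-1}
    - {"rx":0,"ry":0,"rz":0,"dx":5,"dy":0,"dz":0,"gripper":-1}
    - {"rx":0,"ry":0,"rz":0,"dx":5,"dy":0,"dz":0,"gripper":-1}
    - {"rx":0,"ry":0,"rz":0,"dx":5,"dy":0,"dz":0,"gripper":-1}
    - {"rx":0,"ry":0,"rz":0,"dx":5,"dy":0,"dz":0,"gripper":-1}

```text
clock: 12.75
tcp_pos: [0.5823, -0.103, 0.1347]
orientation: [1.845, 2.181, -0.324]
contact_force: [1.2, -0.6, -0.1]
grip_width: -0.0002
gripper_force: 0.2
```

step_arm:
  moves:
    - {"rx":0,"ry":0,"rz":0,"dx":5,"dy":0,"dz":0,"gripper":-1}
    - {"rx":0,"ry":0,"rz":0,"dx":5,"dy":0,"dz":0,"gripper":-1}
    - {"rx":0,"ry":0,"rz":0,"dx":5,"dy":0,"dz":0,"gripper":-1}

```text
clock: 13.12
tcp_pos: [0.5798, -0.0891, 0.1294]
orientation: [1.845, 2.181, -0.324]
contact_force: [0.8, 0.8, -0.0]
grip_width: -0.0003
gripper_force: 0.2
```

```bash
python3 - <<'E'
from h import *
go(chpt([-111,0,48]),CH.as_matrix()[:,0],-CH.as_matrix()[:,2])
E
```

```text
t 13.125 p [ 0.5798 -0.0891  0.1294] w -0.0003 F [ 0.8  0.8 -0. ] q [ 0.1   0.49 -0.3   1.93  0.67  0.86 -0.47]
shift in present tool axes [34.1  0.2  0.2]
rotvec tool deg [0.1 0.  0.1] shift in goal axes [34.1  0.2  0.2]
```

step_arm:
  moves:
    - {"rx":0,"ry":0,"rz":0,"dx":4,"dy":0,"dz":0,"gripper":-1}
    - {"rx":0,"ry":0,"rz":0,"dx":4,"dy":0,"dz":0,"gripper":-1}
    - {"rx":0,"ry":0,"rz":0,"dx":4,"dy":0,"dz":0,"gripper":-1}
    - {"rx":0,"ry":0,"rz":0,"dx":4,"dy":0,"dz":0,"gripper":-1}

```text
clock: 13.62
tcp_pos: [0.5774, -0.0743, 0.124]
orientation: [1.845, 2.181, -0.324]
contact_force: [-0.7, -1.0, 0.2]
grip_width: -0.0001
gripper_force: 0.2
```

step_arm:
  moves:
    - {"rx":0,"ry":0,"rz":0,"dx":3,"dy":0,"dz":0,"gripper":-1}
    - {"rx":0,"ry":0,"rz":0,"dx":3,"dy":0,"dz":0,"gripper":-1}
    - {"rx":0,"ry":0,"rz":0,"dx":3,"dy":0,"dz":0,"gripper":-1}

```text
clock: 14.0
tcp_pos: [0.576, -0.066, 0.1209]
orientation: [1.845, 2.181, -0.324]
contact_force: [0.8, -0.3, 0.5]
grip_width: -0.0
gripper_force: 0.2
```

```bash
python3 - <<'E'
from h import *
go(chpt([-111,0,48]),CH.as_matrix()[:,0],-CH.as_matrix()[:,2])
s=r.grab_frame('side')[170:250,300:390]
cv2.imwrite('pics/g5.png',cv2.resize(s,None,fx=6,fy=6,interpolation=2))
E
```

```text
t 14.0 p [ 0.576  -0.066   0.1209] w -0.0 F [ 0.8 -0.3  0.5] q [ 0.06  0.5  -0.31  1.94  0.68  0.86 -0.53]
shift in present tool axes [9.2 0.2 0.2]
rotvec tool deg [0.1 0.  0.1] shift in goal axes [9.2 0.2 0.2]
```

View pics/g5.png

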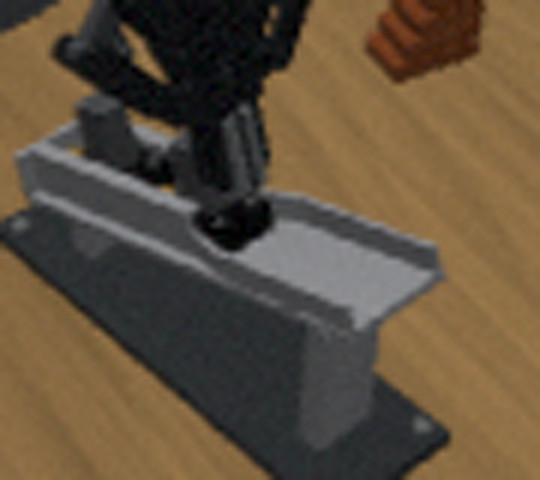

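The base is under the lips, with the post at crop (180,165) just ahead of the fingers. I push on in small steps, watching the force.

step_arm:
  moves:
    - {"rx":0,"ry":0,"rz":0,"dx":2,"dy":0,"dz":0,"gripper":-1}
    - {"rx":0,"ry":0,"rz":0,"dx":2,"dy":0,"dz":0,"gripper":-1}
    - {"rx":0,"ry":0,"rz":0,"dx":1,"dy":0,"dz":0,"gripper":-1}
    - {"rx":0,"ry":0,"rz":0,"dx":0,"dy":0,"dz":0,"gripper":-1}

```text
clock: 14.55
tcp_pos: [0.5752, -0.0614, 0.1192]
orientation: [1.845, 2.181, -0.324]
contact_force: [0.2, 0.6, 0.5]
grip_width: 0.0002
gripper_force: 0.0
```

step_arm:
  moves:
    - {"rx":0,"ry":0,"rz":0,"dx":1.5,"dy":0,"dz":0,"gripper":-1}
    - {"rx":0,"ry":0,"rz":0,"dx":0,"dy":0,"dz":0,"gripper":-1}

```text
clock: 14.8
tcp_pos: [0.5749, -0.06, 0.1187]
orientation: [1.845, 2.181, -0.324]
contact_force: [0.1, -0.3, -0.4]
grip_width: 0.0002
gripper_force: 0.0
```

step_arm:
  moves:
    - {"rx":0,"ry":0,"rz":0,"dx":1,"dy":0,"dz":0,"gripper":-1}
    - {"rx":0,"ry":0,"rz":0,"dx":0,"dy":0,"dz":0,"gripper":-1}

```text
clock: 15.05
tcp_pos: [0.5748, -0.0592, 0.1184]
orientation: [1.845, 2.181, -0.324]
contact_force: [0.5, 0.2, 0.3]
grip_width: -0.0002
gripper_force: 0.0
```

step_arm:
  moves:
    - {"rx":0,"ry":0,"rz":0,"dx":1,"dy":0,"dz":0,"gripper":-1}
    - {"rx":0,"ry":0,"rz":0,"dx":0,"dy":0,"dz":0,"gripper":-1}

```text
clock: 15.3
tcp_pos: [0.5747, -0.0582, 0.118]
orientation: [1.845, 2.181, -0.324]
contact_force: [0.1, 0.3, 0.7]
grip_width: 0.0
gripper_force: 0.0
```

step_arm:
  moves:
    - {"rx":0,"ry":0,"rz":0,"dx":1,"dy":0,"dz":0,"gripper":-1}
    - {"rx":0,"ry":0,"rz":0,"dx":0,"dy":0,"dz":0,"gripper":-1}

```text
clock: 15.55
tcp_pos: [0.5745, -0.0572, 0.1177]
orientation: [1.845, 2.181, -0.324]
contact_force: [0.1, 1.2, 0.1]
grip_width: 0.0003
gripper_force: 0.0
```

step_arm:
  moves:
    - {"rx":0,"ry":0,"rz":0,"dx":0.7,"dy":0,"dz":0,"gripper":-1}
    - {"rx":0,"ry":0,"rz":0,"dx":0,"dy":0,"dz":0,"gripper":-1}

```text
clock: 15.8
tcp_pos: [0.5744, -0.0567, 0.1175]
orientation: [1.845, 2.181, -0.324]
contact_force: [-0.1, 0.1, -0.1]
grip_width: 0.0004
gripper_force: 0.1
```

step_arm:
  moves:
    - {"rx":0,"ry":0,"rz":0,"dx":0.8,"dy":0,"dz":0,"gripper":-1}
    - {"rx":0,"ry":0,"rz":0,"dx":0,"dy":0,"dz":0,"gripper":-1}

```text
clock: 16.05
tcp_pos: [0.5744, -0.0565, 0.1175]
orientation: [1.845, 2.18, -0.325]
contact_force: [-0.2, -2.1, 2.0]
grip_width: -0.0001
gripper_force: 1.3
```

step_arm:
  moves:
    - {"rx":0,"ry":0,"rz":0,"dx":0.8,"dy":0,"dz":0,"gripper":-1}
    - {"rx":0,"ry":0,"rz":0,"dx":0,"dy":0,"dz":0,"gripper":-1}

```text
clock: 16.3
tcp_pos: [0.5745, -0.0563, 0.1175]
orientation: [1.845, 2.179, -0.325]
contact_force: [1.4, -4.2, 4.2]
grip_width: -0.0001
gripper_force: 3.1
```

step_arm:
  moves:
    - {"rx":0,"ry":0,"rz":0,"dx":0.8,"dy":0,"dz":0,"gripper":-1}
    - {"rx":0,"ry":0,"rz":0,"dx":0,"dy":0,"dz":0,"gripper":-1}

```text
clock: 16.55
tcp_pos: [0.5746, -0.0561, 0.1175]
orientation: [1.845, 2.178, -0.326]
contact_force: [1.0, -6.6, 6.8]
grip_width: -0.0001
gripper_force: 3.9
```

step_arm:
  moves:
    - {"rx":0,"ry":0,"rz":0,"dx":-2,"dy":0,"dz":0,"gripper":-1}
    - {"rx":0,"ry":0,"rz":0,"dx":-6,"dy":0,"dz":0,"gripper":-1}
    - {"rx":0,"ry":0,"rz":0,"dx":0,"dy":0,"dz":-20,"gripper":-1}
    - {"rx":0,"ry":0,"rz":0,"dx":0,"dy":0,"dz":-40,"gripper":-1}
    - {"rx":0,"ry":0,"rz":0,"dx":0,"dy":0,"dz":-40,"gripper":-1}
    - {"rx":0,"ry":10,"rz":0,"dx":0,"dy":0,"dz":0,"gripper":-0.6}
    - {"rx":0,"ry":10,"rz":0,"dx":0,"dy":0,"dz":0,"gripper":-0.6}
    - {"rx":0,"ry":0,"rz":-10.3,"dx":0,"dy":0,"dz":0,"gripper":-0.6}
    - {"rx":0,"ry":0,"rz":-10.3,"dx":0,"dy":0,"dz":0,"gripper":-0.6}
    - {"rx":0,"ry":0,"rz":-10.3,"dx":0,"dy":0,"dz":0,"gripper":-0.6}
    - {"rx":0,"ry":0,"rz":-10.3,"dx":0,"dy":0,"dz":0,"gripper":-0.6}
    - {"rx":0,"ry":0,"rz":-10.3,"dx":0,"dy":0,"dz":0,"gripper":-0.6}
    - {"rx":0,"ry":0,"rz":-10.3,"dx":0,"dy":0,"dz":0,"gripper":-0.6}
    - {"rx":0,"ry":0,"rz":-10.3,"dx":0,"dy":0,"dz":0,"gripper":-0.6}
    - {"rx":0,"ry":0,"rz":-10.3,"dx":0,"dy":0,"dz":0,"gripper":-0.6}
    - {"rx":0,"ry":0,"rz":-8.2,"dx":0,"dy":0,"dz":0,"gripper":-0.6}
    - {"rx":0,"ry":0,"rz":0,"dx":0,"dy":0,"dz":0,"gripper":-0.6}

```text
clock: 18.68
tcp_pos: [0.5695, -0.0272, 0.2143]
orientation: [-0.278, 3.127, 0.001]
contact_force: [-0.5, 0.5, 0.1]
grip_width: 0.0174
gripper_force: 0.0
```

```bash
python3 - <<'E'
from h import *
y=np.radians(190);go([.5568,.2190,.18],[np.cos(y),np.sin(y),0],[0,0,-1])
# where would the new post top project if home; measure post pixels along the line
cv2.imwrite('pics/after.png',r.grab_frame('side'))
P=chpt([-34,0,44]),chpt([-90,0,44]),chpt([-98,0,44]);print(proj('side',P).round(1).tolist())
E
```

```text
t 18.675 p [ 0.5695 -0.0272  0.2143] w 0.0174 F [-0.5  0.5  0.1] q [ 0.54  0.46 -0.78  1.81  0.37  1.03  1.36]
shift in present tool axes [-30.8 244.6  34.4]
rotvec tool deg [0.  0.1 0.2] shift in goal axes [-30.2 244.7  34.3]
[[315.8, 186.8], [329.6, 191.9], [331.7, 192.7]]
```

step_arm:
  moves:
    - {"rx":0,"ry":0,"rz":0,"dx":-4.4,"dy":35,"dz":0,"gripper":-0.45}
    - {"rx":0,"ry":0,"rz":0,"dx":-4.4,"dy":35,"dz":0,"gripper":-0.45}
    - {"rx":0,"ry":0,"rz":0,"dx":-4.4,"dy":35,"dz":0,"gripper":-0.45}
    - {"rx":0,"ry":0,"rz":0,"dx":-4.4,"dy":35,"dz":0,"gripper":-0.45}
    - {"rx":0,"ry":0,"rz":0,"dx":-4.4,"dy":35,"dz":0,"gripper":-0.45}
    - {"rx":0,"ry":0,"rz":0,"dx":-4.4,"dy":35,"dz":0,"gripper":-0.45}
    - {"rx":0,"ry":0,"rz":0,"dx":-4.4,"dy":35,"dz":0,"gripper":-0.45}
    - {"rx":0,"ry":0,"rz":0,"dx":0,"dy":0,"dz":0,"gripper":-0.45}

```text
clock: 19.73
tcp_pos: [0.5553, 0.2227, 0.2142]
orientation: [-0.283, 3.127, 0.004]
contact_force: [-0.3, -0.0, -0.8]
grip_width: 0.0236
gripper_force: 0.0
```

```bash
python3 - <<'E'
from h import *
y=np.radians(190);go([.5568,.2190,.077],[np.cos(y),np.sin(y),0],[0,0,-1])
a=cv2.imread('pics/side0.png');b=r.grab_frame('side');cv2.imwrite('pics/b.png',b)
for nm,im in(('after',cv2.imread('pics/after.png')),('now',b)):
    t=cv2.resize(a[182:196,311:322],None,fx=4,fy=4,interpolation=2);x0,y0=305,175
    S=cv2.resize(im[y0:210,x0:355],None,fx=4,fy=4,interpolation=2)
    m=cv2.matchTemplate(S,t,cv2.TM_CCOEFF_NORMED)
    for k in range(2):
        _,v,_,l=cv2.minMaxLoc(m);print(nm,round(v,2),l[0]/4+x0-311,l[1]/4+y0-182)
        cv2.rectangle(m,(l[0]-16,l[1]-16),(l[0]+16,l[1]+16),-1,-1)
print('expected shift',(proj('side',chpt([-90,0,44]))-proj('side',chpt([-34,0,44]))))
E
```

```text
t 19.725 p [0.5553 0.2227 0.2142] w 0.0236 F [-0.3 -0.  -0.8] q [ 0.11  0.51 -0.81  1.74  0.42  1.06  0.92]
shift in present tool axes [ -0.6  -4.2 137.2]
rotvec tool deg [0.1 0.1 0.4] shift in goal axes [ -0.8  -3.9 137.2]
after 0.99 0.0 0.0
after 0.84 13.25 5.5
now 0.99 0.0 0.0
now 0.85 13.25 5.5
expected shift [[13.8182356   5.13520231]]
```

Template match: the loaded sensor has not moved, and the new post is at the home spacing. Descending behind the knob head.

step_arm:
  moves:
    - {"rx":0,"ry":0,"rz":0.3,"dx":-0.7,"dy":-4,"dz":20,"gripper":-0.45}
    - {"rx":0,"ry":0,"rz":0,"dx":0,"dy":0,"dz":40,"gripper":-0.45}
    - {"rx":0,"ry":0,"rz":0,"dx":0,"dy":0,"dz":30,"gripper":-0.45}
    - {"rx":0,"ry":0,"rz":0,"dx":0,"dy":0,"dz":8,"gripper":-0.45}
    - {"rx":0,"ry":0,"rz":0,"dx":0,"dy":0,"dz":8,"gripper":-0.45}

```text
clock: 20.4
tcp_pos: [0.5585, 0.2139, 0.1071]
orientation: [-0.267, 3.129, -0.0]
contact_force: [0.1, -0.1, 0.5]
grip_width: 0.0237
gripper_force: 0.0
```

step_arm:
  moves:
    - {"rx":0,"ry":0,"rz":0,"dx":0,"dy":0,"dz":8,"gripper":-0.45}
    - {"rx":0,"ry":0,"rz":0,"dx":0,"dy":0,"dz":8,"gripper":-0.45}
    - {"rx":0,"ry":0,"rz":0,"dx":0,"dy":0,"dz":8,"gripper":-0.45}

```text
clock: 20.78
tcp_pos: [0.5584, 0.2146, 0.0832]
orientation: [-0.27, 3.128, -0.0]
contact_force: [0.1, -0.4, 0.8]
grip_width: 0.0231
gripper_force: 0.0
```

step_arm:
  moves:
    - {"rx":0,"ry":0,"rz":0,"dx":0,"dy":0,"dz":7,"gripper":-0.45}
    - {"rx":0,"ry":0,"rz":0,"dx":0,"dy":0,"dz":0,"gripper":-0.45}

```text
clock: 21.02
tcp_pos: [0.5578, 0.2144, 0.0757]
orientation: [-0.27, 3.13, -0.001]
contact_force: [0.8, -0.8, -0.6]
grip_width: 0.0235
gripper_force: 0.0
```

```bash
python3 - <<'E'
from h import *
y=np.radians(190);go([.5568,.2190,.077],[np.cos(y),np.sin(y),0],[0,0,-1])
E
```

```text
t 21.025 p [0.5578 0.2144 0.0757] w 0.0235 F [ 0.8 -0.8 -0.6] q [ 0.04  0.68 -0.7   1.84  0.57  0.84  0.8 ]
shift in present tool axes [ 0.2  4.7 -1.3]
rotvec tool deg [-0.   0.  -0.1] shift in goal axes [ 0.2  4.7 -1.3]
```

step_arm:
  moves:
    - {"rx":0,"ry":0,"rz":0,"dx":0,"dy":4.5,"dz":0,"gripper":-0.45}
    - {"rx":0,"ry":0,"rz":0,"dx":4,"dy":0,"dz":0,"gripper":-0.45}
    - {"rx":0,"ry":0,"rz":0,"dx":4,"dy":0,"dz":0,"gripper":-0.45}
    - {"rx":0,"ry":0,"rz":0,"dx":2,"dy":0,"dz":0,"gripper":-0.45}
    - {"rx":0,"ry":0,"rz":0,"dx":2,"dy":0,"dz":0,"gripper":-0.45}
    - {"rx":0,"ry":0,"rz":0,"dx":2,"dy":0,"dz":0,"gripper":-0.45}
    - {"rx":0,"ry":0,"rz":0,"dx":0,"dy":0,"dz":0,"gripper":-0.45}

```text
clock: 21.9
tcp_pos: [0.544, 0.2167, 0.0765]
orientation: [-0.27, 3.128, 0.0]
contact_force: [4.0, 1.1, -1.6]
grip_width: 0.023
gripper_force: 1.9
```

step_arm:
  moves:
    - {"rx":0,"ry":0,"rz":0,"dx":3,"dy":0,"dz":0,"gripper":-0.45}
    - {"rx":0,"ry":0,"rz":0,"dx":3,"dy":0,"dz":0,"gripper":-0.45}
    - {"rx":0,"ry":0,"rz":0,"dx":0,"dy":0,"dz":0,"gripper":-0.45}

```text
clock: 22.28
tcp_pos: [0.5379, 0.2155, 0.0765]
orientation: [-0.27, 3.128, -0.0]
contact_force: [5.7, 0.8, -1.4]
grip_width: 0.0238
gripper_force: 2.7
```

step_arm:
  moves:
    - {"rx":0,"ry":0,"rz":0,"dx":3,"dy":0,"dz":0,"gripper":-0.45}
    - {"rx":0,"ry":0,"rz":0,"dx":3,"dy":0,"dz":0,"gripper":-0.45}
    - {"rx":0,"ry":0,"rz":0,"dx":0,"dy":0,"dz":0,"gripper":-0.45}

```text
clock: 22.65
tcp_pos: [0.5325, 0.2145, 0.0766]
orientation: [-0.27, 3.127, 0.0]
contact_force: [7.0, 0.7, -2.4]
grip_width: 0.0234
gripper_force: 3.4
```

```bash
cat >k.py <<'E'
from h import *
y=np.radians(190);go([.5568,.2190,.077],[np.cos(y),np.sin(y),0],[0,0,-1])
o=r.get_obs();u=np.array([np.cos(y),np.sin(y),0]);print('out from box',((np.array(o['tcp_pos'])-[.5785,.2228,0])@u*1000).round(1),'Fpull',(np.array(o['contact_force'])@u).round(1))
E
python3 k.py
```

```text
t 22.65 p [0.5325 0.2145 0.0766] w 0.0234 F [ 7.   0.7 -2.4] q [ 0.04  0.64 -0.71  1.9   0.57  0.81  0.77]
shift in present tool axes [-24.7   0.3  -0.4]
rotvec tool deg [-0.   0.2 -0.1] shift in goal axes [-24.7   0.2  -0.4]
out from box 46.7 Fpull -7.0
```

step_arm:
  moves:
    - {"rx":0,"ry":0,"rz":0,"dx":2,"dy":0,"dz":0,"gripper":-0.45}
    - {"rx":0,"ry":0,"rz":0,"dx":1,"dy":0,"dz":0,"gripper":-0.45}
    - {"rx":0,"ry":0,"rz":0,"dx":0,"dy":0,"dz":0,"gripper":-0.45}

```text
clock: 23.02
tcp_pos: [0.5299, 0.214, 0.0765]
orientation: [-0.269, 3.127, 0.001]
contact_force: [7.9, 1.0, -3.3]
grip_width: 0.0235
gripper_force: 3.7
```

step_arm:
  moves:
    - {"rx":0,"ry":0,"rz":0,"dx":1,"dy":0,"dz":0,"gripper":-0.45}
    - {"rx":0,"ry":0,"rz":0,"dx":0,"dy":0,"dz":0,"gripper":-0.45}

```text
clock: 23.28
tcp_pos: [0.529, 0.2139, 0.0765]
orientation: [-0.269, 3.127, 0.001]
contact_force: [7.6, 1.1, -4.4]
grip_width: 0.0232
gripper_force: 3.8
```

step_arm:
  moves:
    - {"rx":0,"ry":0,"rz":0,"dx":1,"dy":0,"dz":0,"gripper":-0.45}
    - {"rx":0,"ry":0,"rz":0,"dx":0,"dy":0,"dz":0,"gripper":-0.45}

```text
clock: 23.52
tcp_pos: [0.5281, 0.2137, 0.0765]
orientation: [-0.269, 3.127, 0.001]
contact_force: [7.4, 0.4, -4.0]
grip_width: 0.0234
gripper_force: 3.9
```

```bash
python3 k.py
```

```text
t 23.525 p [0.5281 0.2137 0.0765] w 0.0234 F [ 7.4  0.4 -4. ] q [ 0.04  0.64 -0.71  1.91  0.57  0.8   0.76]
shift in present tool axes [-29.2   0.3  -0.4]
rotvec tool deg [ 0.   0.2 -0.2] shift in goal axes [-29.2   0.3  -0.5]
out from box 51.2 Fpull -7.3
```

Not at the stop yet; continuing.

step_arm:
  moves:
    - {"rx":0,"ry":0,"rz":0,"dx":1,"dy":0,"dz":0,"gripper":-0.45}
    - {"rx":0,"ry":0,"rz":0,"dx":0,"dy":0,"dz":0,"gripper":-0.45}

```text
clock: 23.78
tcp_pos: [0.5278, 0.2136, 0.0766]
orientation: [-0.269, 3.125, 0.002]
contact_force: [10.0, 0.6, -6.2]
grip_width: 0.0231
gripper_force: 4.9
```

step_arm:
  moves:
    - {"rx":0,"ry":0,"rz":0,"dx":1,"dy":0,"dz":0,"gripper":-0.45}
    - {"rx":0,"ry":0,"rz":0,"dx":0,"dy":0,"dz":0,"gripper":-0.45}

```text
clock: 24.02
tcp_pos: [0.5277, 0.2136, 0.0767]
orientation: [-0.269, 3.124, 0.003]
contact_force: [12.8, 2.4, -8.4]
grip_width: 0.0236
gripper_force: 6.4
```

```bash
python3 k.py
```

```text
t 24.025 p [0.5277 0.2136 0.0767] w 0.0236 F [12.8  2.4 -8.4] q [ 0.04  0.64 -0.71  1.91  0.57  0.8   0.76]
shift in present tool axes [-29.6   0.3  -0.1]
rotvec tool deg [ 0.1  0.4 -0.2] shift in goal axes [-29.6   0.2  -0.3]
out from box 51.6 Fpull -13.0
```

At the stop (travel ends and force rises past 8 N). Hold, then ease back.

step_arm:
  moves:
    - {"rx":0,"ry":0,"rz":0,"dx":0,"dy":0,"dz":0,"gripper":-0.45}
    - {"rx":0,"ry":0,"rz":0,"dx":0,"dy":0,"dz":0,"gripper":-0.45}
    - {"rx":0,"ry":0,"rz":0,"dx":0,"dy":0,"dz":0,"gripper":-0.45}
    - {"rx":0,"ry":0,"rz":0,"dx":-1,"dy":0,"dz":0,"gripper":-0.45}
    - {"rx":0,"ry":0,"rz":0,"dx":-2,"dy":0,"dz":0,"gripper":-0.45}
    - {"rx":0,"ry":0,"rz":0,"dx":-2,"dy":0,"dz":0,"gripper":-0.45}
    - {"rx":0,"ry":0,"rz":0,"dx":-2,"dy":0,"dz":0,"gripper":-0.45}
    - {"rx":0,"ry":0,"rz":0,"dx":-2,"dy":0,"dz":0,"gripper":-0.45}
    - {"rx":0,"ry":0,"rz":0,"dx":-2,"dy":0,"dz":0,"gripper":-0.45}
    - {"rx":0,"ry":0,"rz":0,"dx":-2,"dy":0,"dz":0,"gripper":-0.45}
    - {"rx":0,"ry":0,"rz":0,"dx":-2,"dy":0,"dz":0,"gripper":-0.45}
    - {"rx":0,"ry":0,"rz":0,"dx":-2,"dy":0,"dz":0,"gripper":-0.45}
    - {"rx":0,"ry":0,"rz":0,"dx":0,"dy":0,"dz":0,"gripper":-0.45}

```text
clock: 25.65
tcp_pos: [0.5419, 0.2162, 0.0765]
orientation: [-0.27, 3.129, -0.0]
contact_force: [4.9, 0.2, 0.6]
grip_width: 0.0235
gripper_force: 2.3
```

step_arm:
  moves:
    - {"rx":0,"ry":0,"rz":0,"dx":-1,"dy":0,"dz":0,"gripper":-0.45}
    - {"rx":0,"ry":0,"rz":0,"dx":-1,"dy":0,"dz":0,"gripper":-0.45}
    - {"rx":0,"ry":0,"rz":0,"dx":-1,"dy":0,"dz":0,"gripper":-0.45}
    - {"rx":0,"ry":0,"rz":0,"dx":-1,"dy":0,"dz":0,"gripper":-0.45}
    - {"rx":0,"ry":0,"rz":0,"dx":-1,"dy":0,"dz":0,"gripper":-0.45}
    - {"rx":0,"ry":0,"rz":0,"dx":-1,"dy":0,"dz":0,"gripper":-0.45}
    - {"rx":0,"ry":0,"rz":0,"dx":0,"dy":0,"dz":0,"gripper":-0.45}

```text
clock: 26.52
tcp_pos: [0.5475, 0.2174, 0.0763]
orientation: [-0.27, 3.129, -0.0]
contact_force: [2.9, -0.8, 2.5]
grip_width: 0.0233
gripper_force: 1.6
```

```bash
python3 k.py
```

```text
t 26.525 p [0.5475 0.2174 0.0763] w 0.0233 F [ 2.9 -0.8  2.5] q [ 0.04  0.66 -0.7   1.86  0.57  0.83  0.78]
shift in present tool axes [-9.5  0.  -0.7]
rotvec tool deg [-0.   0.1 -0.1] shift in goal axes [-9.5  0.  -0.7]
out from box 31.5 Fpull -2.7
```

step_arm:
  moves:
    - {"rx":0,"ry":0,"rz":0,"dx":-0.7,"dy":0,"dz":0,"gripper":-0.45}
    - {"rx":0,"ry":0,"rz":0,"dx":-0.7,"dy":0,"dz":0,"gripper":-0.45}
    - {"rx":0,"ry":0,"rz":0,"dx":-0.7,"dy":0,"dz":0,"gripper":-0.45}
    - {"rx":0,"ry":0,"rz":0,"dx":-0.7,"dy":0,"dz":0,"gripper":-0.45}
    - {"rx":0,"ry":0,"rz":0,"dx":-0.7,"dy":0,"dz":0,"gripper":-0.45}
    - {"rx":0,"ry":0,"rz":0,"dx":-2,"dy":0,"dz":0,"gripper":-0.45}
    - {"rx":0,"ry":0,"rz":0,"dx":-3,"dy":0,"dz":0,"gripper":-0.45}
    - {"rx":0,"ry":0,"rz":0,"dx":0,"dy":0,"dz":0,"gripper":-0.45}

```text
clock: 27.52
tcp_pos: [0.5562, 0.2188, 0.0763]
orientation: [-0.269, 3.129, -0.0]
contact_force: [0.6, 0.0, 0.5]
grip_width: 0.0234
gripper_force: 0.0
```

step_arm:
  moves:
    - {"rx":0,"ry":0,"rz":0,"dx":0,"dy":0,"dz":-15,"gripper":-0.45}
    - {"rx":0,"ry":0,"rz":0,"dx":0,"dy":0,"dz":-30,"gripper":-0.45}
    - {"rx":0,"ry":0,"rz":0,"dx":0,"dy":0,"dz":-40,"gripper":-0.45}
    - {"rx":0,"ry":0,"rz":0,"dx":0,"dy":0,"dz":-40,"gripper":-0.45}
    - {"rx":0,"ry":0,"rz":0,"dx":0,"dy":0,"dz":0,"gripper":-0.45}

```text
clock: 28.15
tcp_pos: [0.5574, 0.2203, 0.2058]
orientation: [-0.27, 3.122, 0.003]
contact_force: [-0.1, 0.8, -0.1]
grip_width: 0.0233
gripper_force: 0.0
```

```bash
python3 k.py; python3 - <<'E'
from h import *
a=cv2.imread('pics/side0.png');b=r.grab_frame('side')
for nm,(x,y,w,h) in dict(knob=(262,145,18,20),loaded=(311,182,11,14),red=(198,218,20,22),tape=(198,176,32,24),prt=(360,160,24,24),brush=(295,325,90,34)).items():
    m=cv2.matchTemplate(b[y-8:y+h+8,x-8:x+w+8],a[y:y+h,x:x+w],cv2.TM_CCOEFF_NORMED);_,v,_,l=cv2.minMaxLoc(m);print(nm,round(v,3),l[0]-8,l[1]-8)
t=cv2.resize(a[182:196,311:322],None,fx=4,fy=4,interpolation=2)
S=cv2.resize(b[180:205,320:350],None,fx=4,fy=4,interpolation=2)
_,v,_,l=cv2.minMaxLoc(cv2.matchTemplate(S,t,cv2.TM_CCOEFF_NORMED));print('new post shift',v,l[0]/4+320-311,l[1]/4+180-182)
E
```

```text
t 28.15 p [0.5574 0.2203 0.2058] w 0.0233 F [-0.1  0.8 -0.1] q [ 0.11  0.52 -0.8   1.75  0.43  1.04  0.9 ]
shift in present tool axes [  1.8  -1.4 128.8]
rotvec tool deg [ 0.1  0.5 -0.1] shift in goal axes [  0.8  -1.2 128.8]
out from box 21.2 Fpull -0.1
knob 0.994 0 0
loaded 0.992 0 0
red 0.995 0 0
tape 0.996 0 0
prt 0.991 0 0
brush 0.991 0 0
new post shift 0.8450157046318054 13.25 5.5
```

All in place: knob back at rest, both sensors home, bystanders unmoved. Handing in.

```bash
python3 -c "
from bench import r
print(r.hand_in())"
```

```text
the job is handed in; nothing more can be done
None
```

I slid the loose sensor down the channel, barrel downhill, until it stopped firmly against the loaded one. Then I pulled the knob to its stop, held it for at least 0.4 s, eased it back to rest and handed in at about 28 s; the last camera check showed the loaded sensor and the bystanders unmoved.

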